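Take the lid off the pot and push it home in the lid rest

TASK

Lift the lid off the small steel pot by its knob and set it down gently, flat on the open part of the wooden lid rest, clear of the steel lip, and let go of it. Then push the lid along the board under the lip until it is fully home in the pocket, without ramming it, and leave it there. Leave the pot and the things around it standing where they are.

Things in the scene. Friction and masses are not known exactly. Their poses are not given: they have to be found in the camera images.
- pot: Small open steel pot, loose, 124 mm in diameter and 80 mm high, with two low loop handles that stick out to 90 mm from its axis along its own +y and -y at 56 to 62 mm height. Origin: centre of its underside, z up. At the start it carries the lid. About 0.6 to 1.3 kg.
- lid: Round steel lid with black knob, loose, 128 mm in diameter, 52 mm high in all, 0.18 to 0.35 kg; its yaw does not matter. Origin: centre of its underside, z up. From there: skirt 108 mm across, 0 to 6 mm (hangs in the pot's 118 mm mouth); flange 128 mm across, 6 to 11 mm; shallow dome up to 18 mm; stem, knob. On the pot its origin is 74 mm above the pot's; on the rest it stands on its skirt.
- lid_knob (a point): Middle of the lid's knob, on its axis, 42 mm above the lid's origin: the height at which to grip or push it. The knob is round, 34 mm in diameter, from 31 to 52 mm above the lid's origin, on a stem 18 mm in diameter.
- rest: Lid rest, fixed: light wooden board 220 x 176 x 10 mm; round one end stands a steel wall of three straight pieces (half a hexagon) with a lip that overhangs inward. Origin: on the worktop under the pocket's centre, z up, +x from the open part of the board into the pocket. Board: x = -135 to +85 mm, y = -88 to +88 mm. Top of the lip 31 mm above the worktop, gap under it 17 mm.
- rest_pocket (a point): Centre of the pocket, on the board's upper face, 10 mm above the worktop; axes as the rest's. Wall faces 66 mm from here (normals at 0, +60, -60 degrees from +x), lips 18 mm inward from them, 4 mm thick. Open to -x, it funnels a lid pushed in along +x; the lip bars the way from above. A lid that is home has its origin here, to about 2 mm.
- rest_open (a point): Point on the upper face of the open part of the board, 56 mm from the pocket's centre along the rest's -x: a lid set down with its origin here is clear of the lip all round by 8 mm or more (it needs at least 34 mm from the pocket's centre).
- glass_jar: Bystander: glass jar with a green lid, 62 mm in diameter and 109 mm high, behind the work. Origin: centre of its underside.
- fruit_tin: Bystander: low printed tin, 75 mm in diameter, 58 mm high, behind the work. Origin: centre of its underside.
- salt: Bystander: glass shaker with a grey top, 44 mm in diameter, 90 mm high, between the pot and the rest. Origin: centre of its underside.
- pot_rim (a point): Centre of the pot's mouth, level with its rim, 80 mm above the pot's origin.
Not all that is in view belongs to the job. Leave any red look-alike of the lid alone.

How it is judged:
On the way, in this order (a step that is already met when the one before it is completed fails the run):
1. the lid is lifted clear of the pot (z of lid in the frame of pot_rim above 0.02 m), for 0.1 s.
2. the lid stands flat and released on the open part of the board, clear of the lip (z of lid in the frame of rest_pocket between -0.004 and 0.004 m and angle between lid's own z axis and vertical below 0.06 rad and x of lid in the frame of rest_pocket below -0.032 m and contact force between lid and rest above 0.5 N and contact force between the fingers and lid below 0.05 N and linear speed of lid below 0.02 m/s), for 0.2 s.
At the end, for the whole second after the job is handed in: The lid lies flat on the board (within 4 mm in height, tilt under 0.06 rad), under the lip, within 8 mm of the pocket's centre and at rest; the pot stands upright within 40 mm of where it was (z of lid in the frame of rest_pocket between -0.004 and 0.004 m and angle between lid's own z axis and vertical below 0.06 rad and horizontal distance between lid and rest_pocket below 0.008 m and linear speed of lid below 0.01 m/s and angle between pot's own z axis and vertical below 0.1 rad and distance of pot from where it was at the start of the episode below 0.04 m); the robot touches nothing.
It fails at once if the lid is dropped or flung onto the rest (faster than 0.5 m/s within 20 mm above the board) (linear speed of lid above 0.5 m/s and z of lid in the frame of rest_pocket below 0.02 m and horizontal distance between lid and rest_pocket below 0.15 m).
It fails at once if the lid is rammed or pressed into the rest with over 80 N (contact force between lid and rest above 80 N).
It fails at once if the lid is tipped by more than 0.6 rad (angle between lid's own z axis and vertical above 0.6 rad).
It fails at once if the pot is shoved by more than 40 mm or tipped over (distance of pot from where it was at the start of the episode above 0.04 m or angle between pot's own z axis and vertical above 0.4 rad).
It fails at once if a bystander is moved by more than 30 mm (distance of any of glass_jar, fruit_tin, salt from where it was at the start of the episode above 0.03 m).
It also fails if it takes over 58 s, if anything falls off the work surface, if the arm or the gripper's body presses on something with over 40 N, if the wrist force passes 120 N, or if a joint passes its speed limit or range.

ROBOT

A 6-joint arm with a two-finger parallel gripper is mounted at the origin on a cart in front of the work surface, level with it; the furniture and walls round the work are solid. World frame = base frame: x ahead of the robot, y to its left, z up, the work surface at z = 0. Lengths are in m, angles in rad, forces in N, time in s.
With the tool pointing down it reaches from about 0.25 to 0.725 m from the base axis. Payload 4 kg.
Tool frame: the origin (TCP) lies on the centre line of the jaws, within the pads' length; the fingertips stand 11 mm ahead of it and the grasp point (between the pads) lies 8 mm behind it; z points along the fingers, x is the direction in which the jaws open and shut, and the axes are right-handed (so a half turn about z gives the same grasp; the last joint's range is limited). The gripper opens to 85 mm and grips with 20 to 120 N. Pads are 22 mm wide; open, the fingers measure 114 mm over their backs; the gripper's body (76 mm by 85 mm) begins 54 mm behind the grasp point. The pads swing forward as they close: fully open they stand 13 mm farther back than shut.
Start: joints at [1.34, 0.241, 0.005, 1.335, 0, 1.571], TCP at [0.114, 0.487, 0.216] pointing down, gripper open.
Joint ranges: [-2.72, 2.72], [-1.05, 1.87], [-1.09, 1.28], [-1.99, 2.15], [-1.42, 1.44], [-3.14, 3.14]. Speed limits (rad/s): [2.79, 2.79, 3.14, 3.14, 3.14, 3.14].

INTERFACE

Orientations are given as a unit quaternion [x, y, z, w].
In Python, from workcell import bot, viewer, order gives the robot as it stands. The module is installed in compiled form; this text tells all that it offers.
- The arm moves only by the tool send_rows, never from a script. Its argument "increments" is a list that holds one entry, the list of rows, each a list of 4 numbers: the shift along the tool's x, y, z in m, then the turn about the tool's z in degrees. A call has exactly 8 rows; each row shifts and turns the pose as measured when the row begins, along the tool's axes as they then stand; what a row does not reach is not made up. A row lasts 1/10 s, in which the tool goes at most 50 mm and 8.59 degrees, less where a joint would pass 70% of its speed; a pose out of reach is approached as far as the arm can. A call is refused whole if a number of a shift passes 0.05 or a number of a turn 8.59, either way. A call with a gripper value outside its range is refused whole. "hand" is the closure, from -1 (fully open) to 1 (shut), so that 0 is half open, set as the call begins (left out, the last holds). The fingers move at their own pace and stop on an object; the grip force is fixed at half the most. Time passes only in rows, so rows that do not move let the fingers close, or fill a call up. It gives the time, the measured TCP pose, the force and the opening at its end, in the units of the state.
- bot.get_obs(): the state, without advancing time (a new reading comes with each control period).
- viewer.camera(name): name is "side" or "top" or "wrist"; returns a dict with "image" (480x640x3 uint8, red, green, blue), "range_z" (480x640 float32, m along the optical axis (not along the pixel's ray), 0 where there is no reading), "camera_matrix" (3x3 intrinsics, pixels), "eye" and "rotation" of the camera in the world. Camera axes: x right, y down, z forward; pixel columns grow to the right and rows downward; lengths in m; the calibration is good to about 2 mm. A picture is of the moment at which its call begins.
- order.job_done(): hands the job in, once; it reports no verdict.
The state is a dict: "clock": time; "joint_pos": joint angles; "joint_vel": joint speeds; "tau": joint torques, N m; "eef_pos": TCP position; "tool_rot": TCP orientation; "ft_force": force on the tool from outside, world axes, zero at the start; "ft_torque": the same for the moment, N m; "grip_width": finger opening in m.
Only numpy, scipy, OpenCV 4.12 (cv2) and the standard library are available. Lean on these libraries where they do the work, as an engineer would, in place of code of your own. Each camera call takes 0.05 s, during which the arm holds its last target.

## Working session

There is one attempt and no reset: what is moved stays moved. The work goes in short steps, Python scripts to look and compute and a tool call to move; the robot and the scene stay as the last step left them, time stands still between calls to the robot, and variables do not carry over. Pictures are saved under pics/ and viewed, and the job is handed in when it is done.

Besides the shell and the picture viewer there is one more tool, called as name(argument=value, ...), one argument or row to a line, values as JSON. send_rows: Moves the arm, as the interface text tells. Its arguments: {"type":"object","properties":{"increments":{"type":"array","items":{"type":"array","items":{"type":"array","items":{"type":"number"}}}},"hand":{"type":"number"}},"required":["increments"]}

```bash
mkdir -p pics
cat > h.py <<'E'
from workcell import bot, viewer, order
import numpy as np, cv2
def shot(n,f):
    c=viewer.camera(n); cv2.imwrite('pics/'+f,c['image'][:,:,::-1]); np.savez('pics/'+f[:-4]+'.npz',**c); return c
def pts(c):
    K=c['camera_matrix'];z=c['range_z'];v,u=np.mgrid[0:480,0:640]
    P=np.stack([(u-K[0,2])/K[0,0]*z,(v-K[1,2])/K[1,1]*z,z],-1)
    return P@np.array(c['rotation']).T+np.array(c['eye'])
E
python3 - <<'E'
from h import *
for n in ['top','side','wrist']:
    c=shot(n,n+'0.png'); print(n,c['eye'],np.round(c['rotation'],3).tolist(),c['camera_matrix'].tolist())
o=bot.get_obs(); print(o)
E
```

```text
top [0.34304902 0.00397186 1.01652847] [-0.684, 0.722, -0.078, 0.072] [[462.38651865191906, 0.0, 333.186432757388], [0.0, 462.38651865191906, 249.57167189322163], [0.0, 0.0, 1.0]]
side [ 0.51956124 -1.06695091  0.50176557] [0.821, -0.006, 0.017, -0.571] [[452.0106223915687, 0.0, 314.1034777001103], [0.0, 452.0106223915687, 237.28653902200864], [0.0, 0.0, 1.0]]
wrist [0.03850954 0.50295416 0.3726912 ] [0.775, 0.614, 0.094, 0.119] [[372.37595503236446, 0.0, 322.125871503881], [0.0, 372.37595503236446, 240.1835320589463], [0.0, 0.0, 1.0]]
{'clock': 0.15, 'joint_pos': array([1.34004982e+00, 2.41244219e-01, 4.03050691e-03, 1.33519994e+00,
       4.49574911e-05, 1.57080318e+00]), 'joint_vel': array([ 0.00095209, -0.00349631,  0.00328123,  0.00021033, -0.00108233,
       -0.00043207]), 'tau': array([-5.70446791e-04, -3.72635221e+01,  2.52638751e+01,  1.23636477e-02,
       -9.82082383e-05, -4.36002594e-06]), 'eef_pos': array([0.1142227 , 0.48625955, 0.21561413]), 'tool_rot': array([ 7.83808080e-01,  6.21002609e-01, -6.47793601e-04,  4.84568039e-04]), 'ft_force': array([-0.29718419, -0.00253742, -0.20277117]), 'ft_torque': array([0.04971417, 0.05060273, 0.01370503]), 'grip_width': 0.08514973582386981}
```

Run:
```python
s=open('h.py').read().replace("np.array(c['rotation']).T","R.from_quat(c['rotation']).as_matrix().T").replace("import numpy","from scipy.spatial.transform import Rotation as R\nimport numpy",1)
open('h.py','w').write(s)
```

```text
(no output)
```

View pics/top0.png

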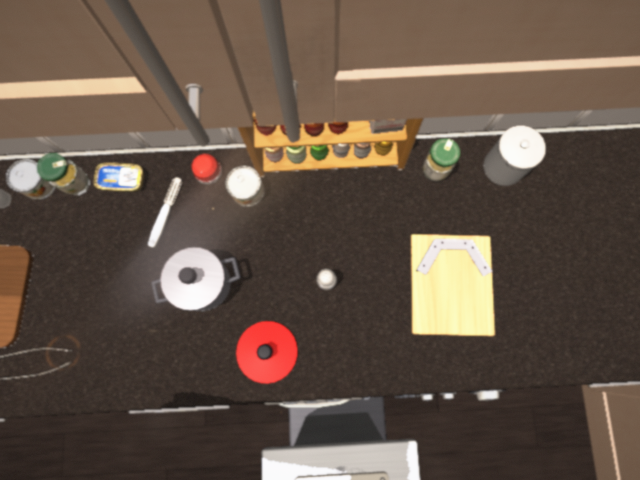

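View pics/side0.png

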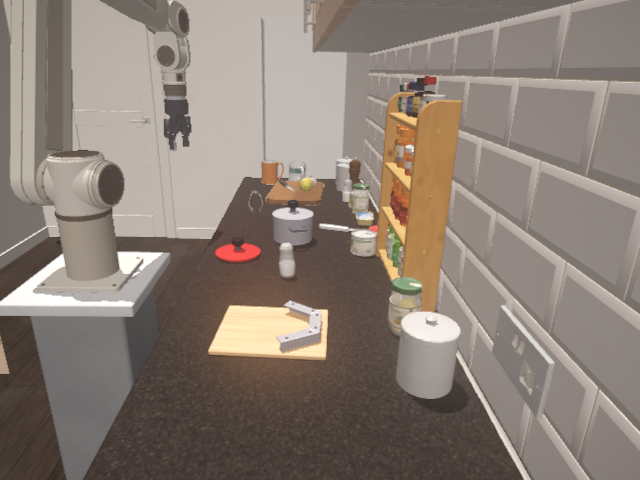

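Run:
```python
from h import *
c=dict(np.load('pics/top0.npz'));P=pts(c)
for n,(u,v) in dict(knob=(188,275),lidflange=(205,290),red=(265,351),salt=(326,279),tin=(244,183),jar=(441,150),board=(450,310),lip=(457,244),counter=(360,320),can=(520,150),cart=(340,470),bar=(280,60)).items(): print(n,P[v,u].round(4))
# board
hsv=cv2.cvtColor(c['image'],cv2.COLOR_RGB2HSV)
z=P[...,2]
print(np.histogram(z[225:345,405:500],bins=np.arange(-.01,.05,.004)))
w=(P[...,1]<-0.1)&(P[...,1]>-.5)&(P[...,0]>.1)&(P[...,0]<.6)
m=((abs(z-.010)<.004)|(abs(z-.031)<.007))&w&(hsv[...,1]>60)&(hsv[...,2]>120)
m=m.astype(np.uint8)
m=cv2.morphologyEx(m,cv2.MORPH_CLOSE,np.ones((25,25)))
cs,_=cv2.findContours(m,0,2);k=max(cs,key=cv2.contourArea)
r=cv2.minAreaRect(k);print(r)
K=c['camera_matrix'];Rm=R.from_quat(c['rotation']).as_matrix()
def ray(u,v,h):
    d=Rm@np.array([(u-K[0,2])/K[0,0],(v-K[1,2])/K[1,1],1]);return c['eye']+d*(h-c['eye'][2])/d[2]
B=np.array([ray(u,v,.01) for u,v in cv2.boxPoints(r)]);print(B.round(4));print(np.linalg.norm(B-np.roll(B,1,0),axis=1),B.mean(0))
# lip by height
ml=(abs(z-.031)<.006)&w&(hsv[...,1]<60); L=P[ml];print('lip',len(L),L.min(0),L.max(0),L.mean(0))
# lid knob
mk=(z>.1)&(z<.14)&(abs(P[...,0]-P[275,188,0])<.04)&(abs(P[...,1]-P[275,188,1])<.04)
print('knob',mk.sum(),P[mk].mean(0),P[mk].min(0),P[mk].max(0))
mf=(z>.077)&(z<.1)&(np.hypot(P[...,0]-P[275,188,0],P[...,1]-P[275,188,1])<.1)
print('lid',mf.sum(),P[mf].min(0),P[mf].max(0));
k=max(cv2.findContours(mf.astype(np.uint8),0,2)[0],key=cv2.contourArea)
(cu,cv_),rr=cv2.minEnclosingCircle(k);print(cu,cv_,rr,ray(cu,cv_,.085))
```

```text
knob [0.4998 0.2772 0.1246]
lidflange [0.4741 0.2544 0.0858]
red [0.3473 0.1409 0.0531]
salt [0.4832 0.0092 0.0865]
tin [0.7097 0.1782 0.0557]
jar [ 0.742  -0.2477  0.1058]
board [ 0.4125 -0.2551  0.0101]
lip [ 0.553  -0.2802  0.0319]
counter [ 0.4023 -0.0597 -0.0012]
can [ 0.7281 -0.4093  0.1174]
cart [ 0.1018  0.0012 -0.0015]
bar [0.5294 0.0281 0.7474]
(array([   5,  688, 2415,  552, 3927, 2665,   50,    5,   19,  397,  602,
         28,    0,    0]), array([-0.01 , -0.006, -0.002,  0.002,  0.006,  0.01 ,  0.014,  0.018,
        0.022,  0.026,  0.03 ,  0.034,  0.038,  0.042,  0.046]))
((453.0, 284.5), (82.0, 101.0), 0.0)
[[ 0.3639 -0.1681  0.01  ]
 [ 0.5861 -0.1882  0.01  ]
 [ 0.5762 -0.3721  0.01  ]
 [ 0.3543 -0.3436  0.01  ]]
[0.17577405 0.22311565 0.18413072 0.22364839] [ 0.47010304 -0.26801955  0.01      ]
lip 1037 [ 0.48166925 -0.34775208  0.02515031] [ 0.56702276 -0.18809024  0.03690769] [ 0.53258425 -0.27154079  0.03052096]
knob 255 [0.49978596 0.27846102 0.1236745 ] [0.48445239 0.26395829 0.10642451] [0.51634904 0.29518689 0.13077396]
lid 2815 [0.43743104 0.21797327 0.07891144] [0.56510676 0.34524655 0.09559033]
192.5 278.5 32.10150146484375 [0.49906915 0.28010858 0.085     ]
```

View pics/wrist0.png

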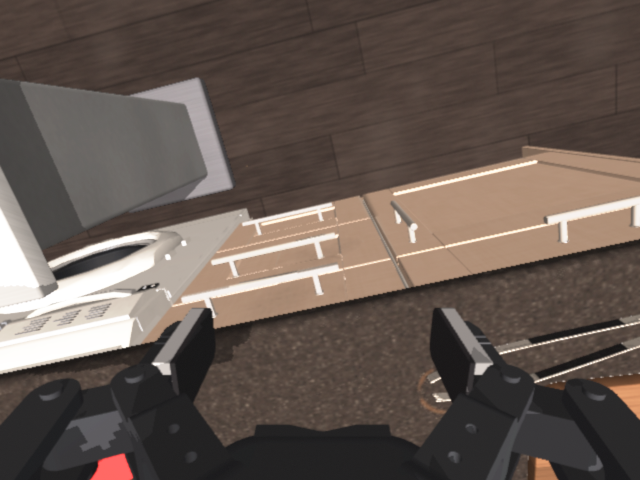

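Run:
```python
from h import *
for n in ['top','side']:
    c=dict(np.load(f'pics/{n}0.npz'));P=pts(c);z=P[...,2]
    hsv=cv2.cvtColor(c['image'],cv2.COLOR_RGB2HSV)
    w=(P[...,1]<-0.1)&(P[...,1]>-.42)&(P[...,0]>.3)&(P[...,0]<.65)
    m=w&(hsv[...,1]>60)&(hsv[...,2]>120)&(z<.025)&(z>-.01)
    K=c['camera_matrix'];Rm=R.from_quat(c['rotation']).as_matrix()
    v,u=np.nonzero(cv2.morphologyEx(m.astype(np.uint8),cv2.MORPH_OPEN,np.ones((3,3))))
    d=np.stack([(u-K[0,2])/K[0,0],(v-K[1,2])/K[1,1],np.ones(len(u))],1)@Rm.T
    Q=(c['eye']+d*((.01-c['eye'][2])/d[:,2])[:,None])[:,:2]
    r=cv2.minAreaRect((Q*1000).astype(np.float32));print(n,len(Q),r,cv2.boxPoints(r).round(1).tolist(), z[v,u].mean())
    ml=(abs(z-.031)<.008)&w&(hsv[...,1]<60)
    v,u=np.nonzero(ml)
    r=cv2.minAreaRect((P[ml][:,:2]*1000).astype(np.float32));print(' lip',r,cv2.boxPoints(r).round(1).tolist())
c=dict(np.load('pics/top0.npz'))
im=cv2.resize(c['image'][215:350,390:515],None,fx=5,fy=4.4,interpolation=cv2.INTER_CUBIC);cv2.imwrite('pics/crop.png',im[:,:,::-1])
```

```text
top 6991 ((470.1088562011719, -264.7571716308594), (180.82286071777344, 223.2890625), 85.42765808105469) [[351.6000061035156, -346.0], [574.2000122070312, -363.79998779296875], [588.5999755859375, -183.5], [366.0, -165.6999969482422]] 0.008977295364288608
 lip ((525.9637451171875, -269.93939208984375), (160.02662658691406, 80.1553955078125), 85.95893096923828) [[480.29998779296875, -346.8999938964844], [560.2999877929688, -352.6000061035156], [571.5999755859375, -192.89999389648438], [491.6000061035156, -187.3000030517578]]
side 4538 ((469.2646789550781, -274.42230224609375), (190.511962890625, 221.21517944335938), 85.30326080322266) [[351.20001220703125, -360.29998779296875], [571.7000122070312, -378.3999938964844], [587.2999877929688, -188.5], [366.79998779296875, -170.39999389648438]] 0.008583832753757317
 lip ((526.19189453125, -273.68218994140625), (165.03089904785156, 80.18102264404297), 85.83671569824219) [[480.20001220703125, -353.1000061035156], [560.2000122070312, -358.8999938964844], [572.2000122070312, -194.3000030517578], [492.20001220703125, -188.5]]
```

View pics/crop.png

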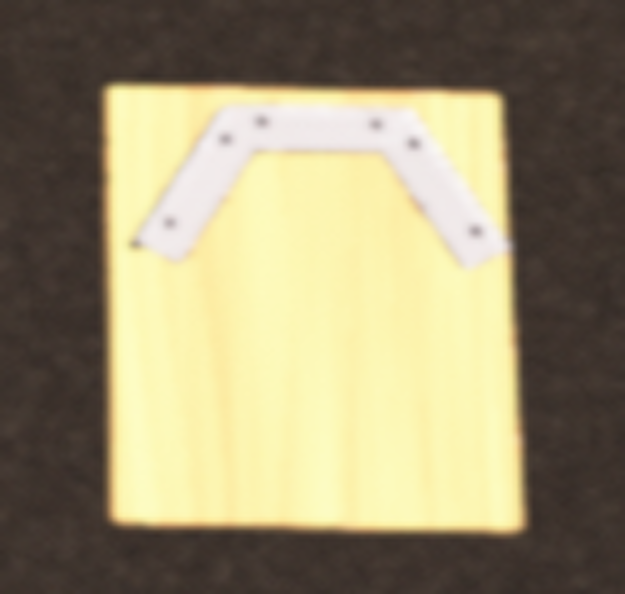

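send_rows(
  increments=[
    [[0, 0, 0, -4.3], [0, 0, 0, -4.3], [-0.015, 0.034, 0, 0], [-0.015, 0.034, 0, 0], [-0.015, 0.034, 0, 0], [-0.015, 0.034, 0, 0], [-0.015, 0.034, 0, 0], [0, 0, 0, 0]],
  ],
  hand=-1,
)

```text
clock: 0.95
eef_pos: [0.282, 0.3957, 0.2124]
tool_rot: [0.731, 0.683, -0.003, 0.002]
ft_force: [-0.8, 0.1, -1.0]
grip_width: 0.0851
```

send_rows(
  increments=[
    [[-0.015, 0.033, 0, 0], [-0.015, 0.033, 0, 0], [-0.015, 0.033, 0, 0], [-0.015, 0.033, 0, 0], [-0.015, 0.033, 0, 0], [-0.013, 0.031, 0, 0], [-0.009, 0.022, 0, -0.7], [0, 0, 0, 0]],
  ],
)

```text
clock: 1.75
eef_pos: [0.4968, 0.2827, 0.209]
tool_rot: [0.725, 0.689, -0.006, -0.0]
ft_force: [-0.7, -0.4, -0.4]
grip_width: 0.0855
```

```bash
cat > g.py <<'E'
from h import *
import sys
o=bot.get_obs();t=np.array(eval(sys.argv[1]));d=t-o['eef_pos']
M=R.from_quat(o['tool_rot']).as_matrix()
print(o['clock'],'eef',o['eef_pos'].round(4),'x-angle',np.degrees(np.arctan2(M[1,0],M[0,0])).round(2),'tilt',np.degrees(np.arccos(-M[2,2])).round(2),'tool delta',(M.T@d).round(4),'F',o['ft_force'].round(2),'w',o['grip_width'])
E
python3 g.py [.5,.2795,.110]
python3 -c "
from h import *
shot('wrist','w1.png');shot('top','t1.png')"
```

```text
1.75 eef [0.4968 0.2827 0.209 ] x-angle 87.08 tilt 0.65 tool delta [-0.0023  0.0042  0.0989] F [-0.75 -0.36 -0.38] w 0.08547596489419197
```

View pics/w1.png

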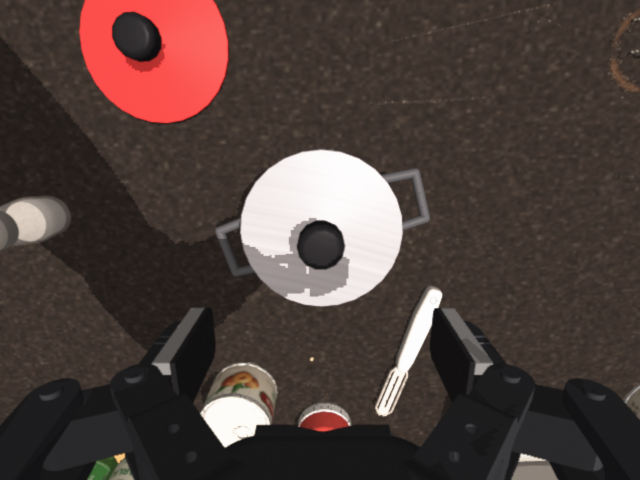

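View pics/t1.png

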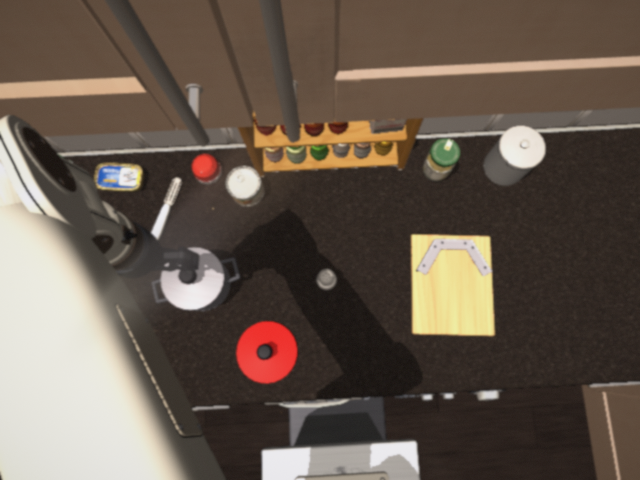

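The wrist view shows the lid under the open jaws, knob at (320,245), centred between the fingers. The top view shows the pot and the rest unmoved. I'll measure the knob in the wrist view as a cross-check.

```bash
python3 - <<'E'
from h import *
c=dict(np.load('pics/w1.npz'));P=pts(c);z=P[...,2]
m=(z>.112)&(z<.14)&(np.hypot(P[...,0]-.5,P[...,1]-.28)<.04)
Q=P[m];print(m.sum(),(Q.min(0)+Q.max(0))/2,Q.min(0),Q.max(0))
m=(z>.078)&(z<.1)&(np.hypot(P[...,0]-.5,P[...,1]-.28)<.09)
Q=P[m];print((Q.min(0)+Q.max(0))/2,Q.min(0),Q.max(0))
E
python3 g.py [.5,.2795,.110]
```

```text
1833 [0.50013605 0.28024877 0.1199438 ] [0.48382969 0.26353567 0.11204454] [0.51644242 0.29696186 0.12784306]
[0.50070824 0.28026661 0.08643082] [0.43697196 0.21672817 0.0800373 ] [0.56444452 0.34380505 0.09282434]
1.85 eef [0.4945 0.2838 0.2091] x-angle 87.21 tilt 0.72 tool delta [-0.0033  0.0067  0.099 ] F [-0.37  0.24  0.42] w 0.08539163725025442
```

send_rows(
  increments=[
    [[-0.003, 0.006, 0.01, 0], [0, 0, 0.02, 0], [0, 0, 0.02, 0], [0, 0, 0.015, 0], [0, 0, 0.01, 0], [0, 0, 0.005, 0], [0, 0, 0, 0], [0, 0, 0, 0]],
  ],
)

```text
clock: 2.65
eef_pos: [0.4934, 0.2846, 0.1245]
tool_rot: [0.72, 0.694, -0.007, -0.002]
ft_force: [0.1, 0.1, 0.4]
grip_width: 0.0851
```

```bash
python3 g.py [.5002,.280,.110]
```

```text
2.65 eef [0.4934 0.2846 0.1245] x-angle 87.84 tilt 0.79 tool delta [-0.0042  0.0071  0.0145] F [0.07 0.06 0.35] w 0.08508556050064998
```

send_rows(
  increments=[
    [[-0.003, 0.005, 0.004, 0.3], [-0.002, 0.003, 0.004, 0.3], [-0.001, 0.001, 0.004, 0], [0, 0, 0.002, 0], [0, 0, 0, 0], [0, 0, 0, 0], [0, 0, 0, 0], [0, 0, 0, 0]],
  ],
)

```text
clock: 3.45
eef_pos: [0.5047, 0.2781, 0.1116]
tool_rot: [0.725, 0.689, -0.004, -0.001]
ft_force: [0.5, 0.6, -0.3]
grip_width: 0.0856
```

```bash
python3 g.py [.5002,.280,.110]
```

```text
3.45 eef [0.5047 0.2781 0.1116] x-angle 87.14 tilt 0.51 tool delta [ 0.0017 -0.0046  0.0017] F [ 0.53  0.63 -0.34] w 0.08563083764068082
```

send_rows(
  increments=[
    [[0.001, -0.003, 0.001, 0], [0, 0, 0, 0], [0, 0, 0, 0], [0, 0, 0, 0], [0, 0, 0, 0], [0, 0, 0, 0], [0, 0, 0, 0], [0, 0, 0, 0]],
  ],
)

```text
clock: 4.25
eef_pos: [0.5014, 0.2797, 0.111]
tool_rot: [0.724, 0.689, -0.004, -0.001]
ft_force: [0.2, 1.5, 0.5]
grip_width: 0.0851
```

```bash
python3 g.py [.5002,.280,.110]
```

```text
4.25 eef [0.5014 0.2797 0.111 ] x-angle 87.17 tilt 0.47 tool delta [ 0.0003 -0.0012  0.001 ] F [0.15 1.54 0.49] w 0.08506841203946988
```

send_rows(
  increments=[
    [[0, 0, 0, 0], [0, 0, 0, 0], [0, 0, 0, 0], [0, 0, 0, 0], [0, 0, 0, 0], [0, 0, 0, 0], [0, 0, 0, 0], [0, 0, 0, 0]],
  ],
  hand=1,
)

```text
clock: 5.05
eef_pos: [0.5015, 0.2796, 0.1109]
tool_rot: [0.724, 0.689, -0.004, -0.001]
ft_force: [0.5, -0.0, 0.2]
grip_width: 0.0001
```

```bash
python3 g.py [.5002,.280,.110]
```

```text
5.05 eef [0.5015 0.2796 0.1109] x-angle 87.16 tilt 0.47 tool delta [ 0.0003 -0.0013  0.0009] F [ 0.49 -0.05  0.2 ] w 7.306656606133498e-05
```

The gripper shut to 0 mm, so it missed the knob. I'll look.

Run:
```python
from h import *
shot('wrist','w2.png');c=shot('side','s2.png')
cv2.imwrite('pics/s2c.png',cv2.resize(c['image'][130:290,200:400],None,fx=4,fy=3.75)[:,:,::-1]);print(bot.get_obs()['eef_pos'],bot.get_obs()['joint_pos'])
```

```text
[0.50148798 0.27964496 0.1109449 ] [5.08635982e-01 4.55949396e-01 3.46103763e-02 1.15769672e+00
 8.40995787e-05 5.58116110e-01]
```

View pics/w2.png

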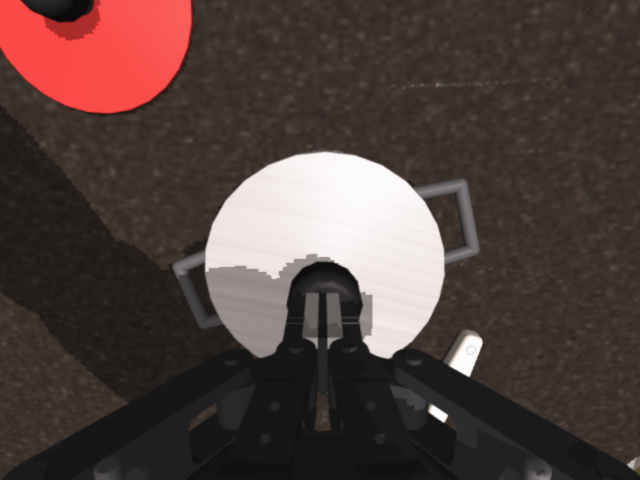

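View pics/s2c.png

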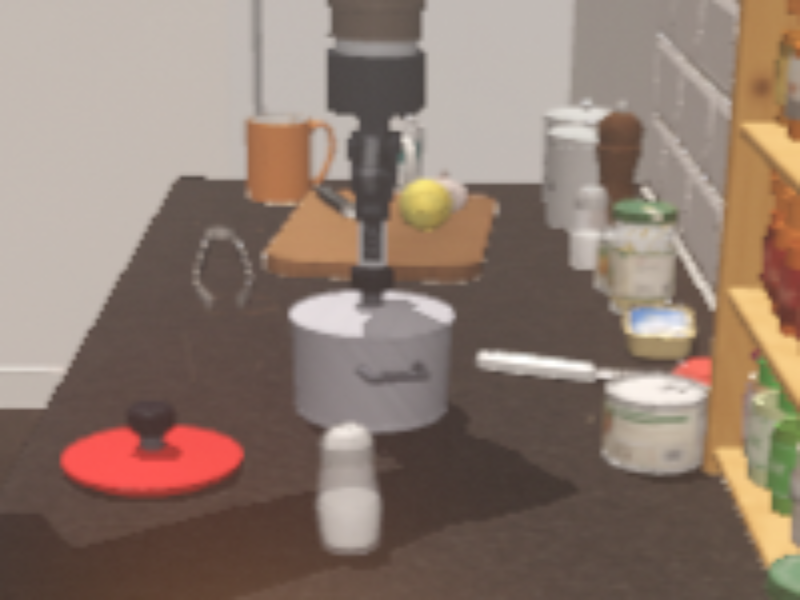

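The closed fingers stand above the knob: tips at about (323,300) in the wrist view, right over the knob in the side view. So the tips are higher than the stated geometry says. I'll measure the tip height.

Run:
```python
from h import *
c=dict(np.load('pics/s2.npz'));P=pts(c)
for v in range(176,216,2): print(v,P[v,293].round(4),c['image'][v,293], P[v,290].round(3),P[v,296].round(3))
c=dict(np.load('pics/w2.npz'));P=pts(c);print('eye',c['eye'])
for v in range(255,350,6): print(v,P[v,313].round(4),P[v,332].round(4),P[v,323].round(3))
```

```text
176 [0.5026 0.2198 0.2138] [111 106 107] [0.494 0.215 0.215] [0.511 0.218 0.214]
178 [0.5026 0.2213 0.2076] [86 80 79] [0.494 0.22  0.208] [0.511 0.217 0.209]
180 [0.5026 0.2231 0.2012] [84 79 77] [0.494 0.223 0.201] [0.511 0.221 0.202]
182 [0.5026 0.2297 0.1937] [74 67 66] [0.494 0.23  0.194] [0.511 0.23  0.194]
184 [0.5019 0.2837 0.1747] [78 72 71] [0.494 0.243 0.184] [0.511 0.235 0.187]
186 [0.5024 0.2458 0.1778] [82 76 77] [0.494 0.241 0.179] [0.511 0.243 0.179]
188 [0.5024 0.2481 0.1711] [72 64 62] [0.494 0.246 0.172] [0.511 0.247 0.172]
190 [0.5023 0.2647 0.1608] [78 72 71] [0.493 0.271 0.159] [0.511 0.275 0.158]
192 [0.5023 0.2666 0.1541] [86 79 80] [0.493 0.271 0.153] [0.511 0.266 0.154]
194 [0.5022 0.2742 0.1458] [85 78 79] [0.493 0.268 0.147] [0.511 0.274 0.146]
196 [0.5023 0.266  0.1417] [87 81 81] [0.493 0.269 0.141] [0.511 0.27  0.141]
198 [0.5024 0.2642 0.1359] [76 68 68] [0.493 0.267 0.135] [0.511 0.274 0.133]
200 [0.5024 0.2671 0.1288] [151 145 144] [0.493 0.273 0.127] [0.512 0.272 0.128]
202 [0.5024 0.2686 0.1221] [72 64 63] [0.493 0.264 0.123] [0.512 0.266 0.123]
20
[... 927 characters left out ...]
26]
291 [0.491  0.2754 0.1254] [0.4915 0.2834 0.1252] [0.492 0.28  0.125]
297 [0.4899 0.2757 0.1335] [0.4897 0.2832 0.1347] [0.49  0.28  0.134]
303 [0.4896 0.2758 0.1392] [0.49   0.2831 0.1392] [0.49  0.28  0.139]
309 [0.4898 0.276  0.1439] [0.4902 0.283  0.1437] [0.49  0.28  0.144]
315 [0.4902 0.276  0.1476] [0.4907 0.2829 0.1473] [0.49  0.28  0.149]
321 [0.4901 0.2761 0.1521] [0.4907 0.2828 0.1516] [0.49  0.28  0.152]
327 [0.4905 0.2762 0.1556] [0.4908 0.2827 0.1557] [0.491 0.28  0.155]
333 [0.4904 0.2763 0.1595] [0.4901 0.2826 0.1606] [0.49 0.28 0.16]
339 [0.4901 0.2765 0.1637] [0.4908 0.2825 0.163 ] [0.491 0.28  0.163]
345 [0.4887 0.2767 0.1694] [0.4894 0.2825 0.1687] [0.493 0.28  0.162]
```

Both views put the shut fingertips at z≈0.130 with the TCP reading 0.111. So the tips stand about 19 mm behind the reported TCP, not 11 mm ahead. In x and y they agree with the reading. I'll plan from the measured tip: open, descend to TCP z≈0.079 and grip again.

send_rows(
  increments=[
    [[0, 0, 0, 0], [0, 0, 0, 0], [0, 0, 0, 0], [0, 0, 0, 0], [0, 0, 0, 0], [0, 0, 0, 0], [0, 0, 0, 0], [0, 0, 0, 0]],
  ],
  hand=-1,
)

```text
clock: 5.95
eef_pos: [0.5015, 0.2796, 0.111]
tool_rot: [0.724, 0.689, -0.004, -0.001]
ft_force: [-0.2, -0.4, 0.5]
grip_width: 0.0854
```

send_rows(
  increments=[
    [[0, -0.001, 0.003, 0], [0, 0, 0.006, 0], [0, 0, 0.006, 0], [0, 0, 0.006, 0], [0, 0, 0.004, 0], [0, 0, 0.002, 0], [0, 0, 0, 0], [0, 0, 0, 0]],
  ],
)

```text
clock: 6.75
eef_pos: [0.4995, 0.2792, 0.0804]
tool_rot: [0.724, 0.689, -0.005, -0.001]
ft_force: [0.3, 1.0, 0.5]
grip_width: 0.0857
```

```bash
python3 g.py [.5002,.280,.079]
python3 - <<'E'
from h import *
c=shot('side','s3.png')
cv2.imwrite('pics/s3c.png',cv2.resize(c['image'][130:290,200:400],None,fx=4,fy=3.75)[:,:,::-1])
E
```

```text
6.75 eef [0.4995 0.2792 0.0804] x-angle 87.16 tilt 0.59 tool delta [0.0008 0.0007 0.0014] F [0.26 1.05 0.51] w 0.08573401122193797
```

View pics/s3c.png

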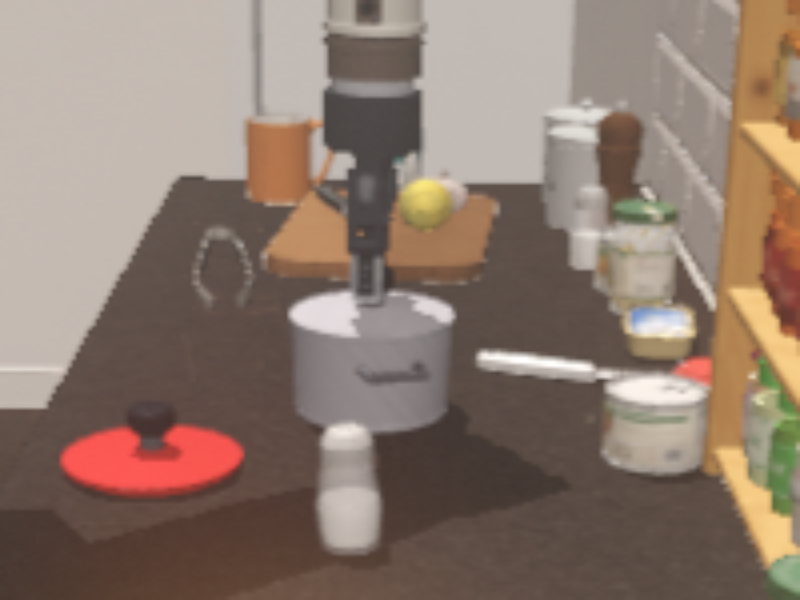

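Run:
```python
from h import *
c=dict(np.load('pics/s3.npz'));P=pts(c)
for v in range(198,216): print(v,P[v,292].round(4),P[v,289].round(4),c['image'][v,292])
```

```text
198 [0.5001 0.2181 0.1486] [0.4912 0.223  0.1471] [68 61 59]
199 [0.5    0.2262 0.1433] [0.4912 0.224  0.1438] [71 65 64]
200 [0.5    0.2268 0.14  ] [0.4913 0.22   0.1418] [76 69 70]
201 [0.5001 0.2178 0.1395] [0.4913 0.2201 0.1388] [82 76 77]
202 [0.5    0.2249 0.1345] [0.4913 0.2211 0.1354] [73 66 66]
203 [0.5001 0.2195 0.1329] [0.4913 0.219  0.133 ] [73 65 65]
204 [0.5001 0.2223 0.1291] [0.4912 0.2235 0.1286] [72 66 65]
205 [0.5001 0.2219 0.1261] [0.4912 0.2251 0.125 ] [76 68 69]
206 [0.5001 0.2265 0.1217] [0.4914 0.2169 0.1244] [82 76 76]
207 [0.5002 0.2219 0.12  ] [0.4912 0.2234 0.1194] [72 64 64]
208 [ 0.5196 -1.067   0.5018] [0.4912 0.2263 0.1154] [91 85 84]
209 [0.5    0.2323 0.1107] [0.4911 0.233  0.1103] [140 134 133]
210 [0.5001 0.2278 0.1089] [0.4912 0.229  0.1084] [147 141 141]
211 [0.4995 0.2695 0.093 ] [0.4901 0.2771 0.0906] [104  96  97]
212 [0.4996 0.2619 0.0921] [0.4903 0.2674 0.0903] [143 135 136]
213 [0.4997 0.2601 0.0895] [0.4906 0.2571 0.0903] [155 146 148]
214 [0.4998 0.251  0.0891] [0.4906 0.2562 0.0874] [155 147 148]
215 [0.5    0.2439 0.0882] [0.4907 0.2506 0.0859] [155 147 149]
```

send_rows(
  increments=[
    [[0, 0, 0, 0], [0, 0, 0, 0], [0, 0, 0, 0], [0, 0, 0, 0], [0, 0, 0, 0], [0, 0, 0, 0], [0, 0, 0, 0], [0, 0, 0, 0]],
  ],
  hand=1,
)

```text
clock: 7.6
eef_pos: [0.5004, 0.2796, 0.0817]
tool_rot: [0.724, 0.689, -0.004, -0.001]
ft_force: [-0.2, -0.6, 0.9]
grip_width: 0.0324
```

```bash
python3 g.py [.5002,.280,.079]
python3 - <<'E'
from h import *
c=shot('side','s4.png')
cv2.imwrite('pics/s4c.png',cv2.resize(c['image'][130:290,200:400],None,fx=4,fy=3.75)[:,:,::-1])
P=pts(c)
for v in range(204,216): print(v,P[v,292].round(4),c['image'][v,292])
E
```

```text
7.6 eef [0.5004 0.2796 0.0817] x-angle 87.16 tilt 0.44 tool delta [ 0.0004 -0.0002  0.0027] F [-0.21 -0.6   0.86] w 0.03237300907444818
204 [0.4997 0.2465 0.1221] [83 76 77]
205 [0.4997 0.2505 0.1178] [75 68 68]
206 [0.4997 0.2497 0.1149] [81 75 76]
207 [0.4997 0.2554 0.11  ] [99 94 93]
208 [0.4997 0.2564 0.1066] [74 67 67]
209 [0.4998 0.2499 0.1053] [90 84 83]
210 [0.4997 0.2527 0.1013] [140 134 134]
211 [0.4998 0.2527 0.0981] [152 147 146]
212 [0.4997 0.2605 0.0926] [139 131 132]
213 [0.4997 0.2601 0.0895] [155 147 148]
214 [0.4997 0.2588 0.0867] [156 148 149]
215 [0.4999 0.2468 0.0873] [155 148 149]
```

View pics/s4c.png

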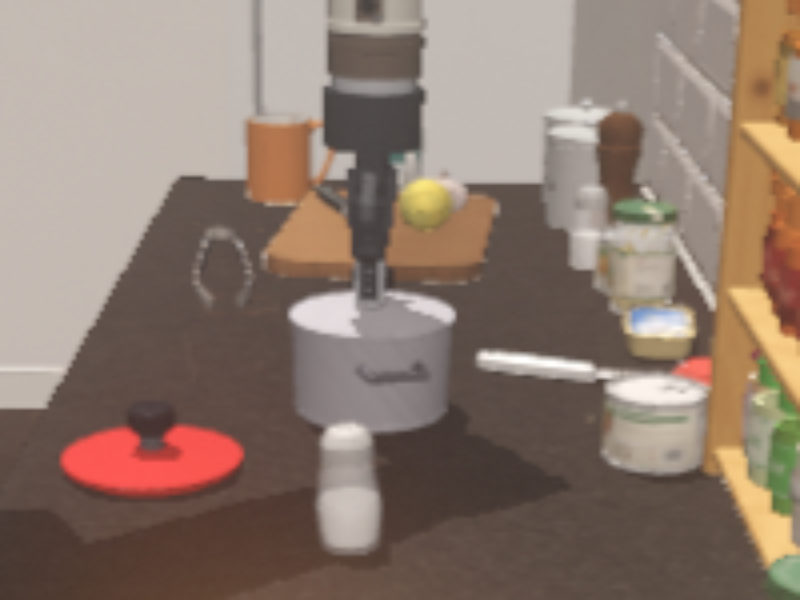

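Grip holds at 32.4 mm, with the tips at about 98 mm height. Lifting.

send_rows(
  increments=[
    [[0, 0, -0.005, 0], [0, 0, -0.01, 0], [0, 0, -0.015, 0], [0, 0, -0.015, 0], [0, 0, -0.015, 0], [0, 0, -0.015, 0], [0, 0, -0.01, 0], [0, 0, 0, 0]],
  ],
)

```text
clock: 8.45
eef_pos: [0.4992, 0.279, 0.1712]
tool_rot: [0.724, 0.689, -0.006, -0.002]
ft_force: [0.4, 0.4, -1.9]
grip_width: 0.0324
```

```bash
python3 g.py [.437,-.2634,.165]
python3 - <<'E'
from h import *
c=shot('side','s5.png')
E
```

```text
8.45 eef [0.4992 0.279  0.1712] x-angle 87.17 tilt 0.75 tool delta [-0.5448 -0.0352  0.0103] F [ 0.44  0.37 -1.86] w 0.03243771768174018
```

View pics/s5.png

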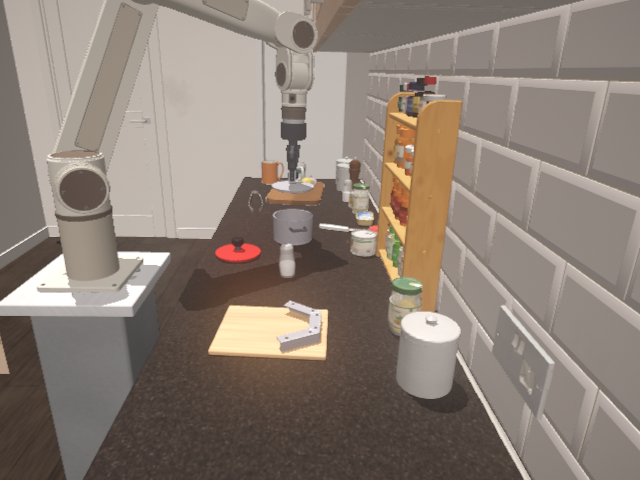

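Run:
```python
from h import *
c=dict(np.load('pics/s5.npz'));P=pts(c)
for u,v in [(300,15),(300,35),(300,50),(270,20),(250,10),(330,20),(345,25),(310,15),(200,5)]: print(u,v,P[v,u].round(3))
c=dict(np.load('pics/top0.npz'));P=pts(c);z=P[...,2]
for u,v in [(120,10),(160,70),(195,130),(265,5),(280,60),(290,120),(293,135),(200,60),(300,60),(450,60),(450,100),(100,110),(400,70)]: print(u,v,P[v,u].round(3))
m=z>.45;Q=P[m];print(Q.min(0),Q.max(0));
```

```text
300 15 [0.518 0.231 0.635]
300 35 [0.519 0.234 0.588]
300 50 [0.519 0.24  0.551]
270 20 [0.443 0.19  0.617]
250 10 [0.396 0.161 0.636]
330 20 [ 0.571 -0.199  0.584]
345 25 [ 0.602 -0.142  0.582]
310 15 [0.59  2.697 0.89 ]
200 5 [0.288 0.103 0.637]
120 10 [0.531 0.11  0.796]
160 70 [0.53  0.108 0.742]
195 130 [0.53  0.11  0.657]
265 5 [0.53  0.031 0.796]
280 60 [0.529 0.028 0.747]
290 120 [0.529 0.029 0.668]
293 135 [0.53  0.029 0.639]
200 60 [0.57  0.096 0.693]
300 60 [0.57  0.018 0.687]
450 60 [ 0.577 -0.108  0.668]
450 100 [ 0.57  -0.121  0.614]
100 110 [0.571 0.207 0.626]
400 70 [ 0.574 -0.067  0.661]
[ 0.34304902 -0.3247012   0.5796355 ] [0.59237995 0.32837259 1.01652847]
```

The lid hangs flat at (293,187) in the side view, and the pot has stayed put. The cabinet handles are at x≈0.53, z>0.63, where the wrist would pass, so I'll draw back to x≈0.40 before crossing.

send_rows(
  increments=[
    [[0, -0.01, 0.003, 0], [0, -0.02, 0.003, 0], [-0.005, -0.025, 0.003, 0], [-0.01, -0.025, 0, 0], [-0.02, -0.015, 0, 0], [-0.025, -0.005, 0, 0], [-0.03, 0, 0, 0], [-0.03, 0, 0, 0]],
  ],
)

```text
clock: 9.3
eef_pos: [0.3782, 0.1605, 0.1539]
tool_rot: [0.721, 0.692, -0.015, -0.005]
ft_force: [1.4, -0.7, -1.4]
grip_width: 0.0324
```

```bash
python3 g.py [.437,-.2634,.165]
```

```text
9.3 eef [0.3782 0.1605 0.1539] x-angle 87.65 tilt 1.8 tool delta [-0.4213  0.076  -0.0071] F [ 1.36 -0.67 -1.43] w 0.03239453083811558
```

send_rows(
  increments=[
    [[-0.03, 0.004, -0.001, 0], [-0.03, 0.004, -0.001, 0], [-0.03, 0.004, -0.001, 0], [-0.03, 0.004, 0, 0], [-0.03, 0.004, 0, 0], [-0.03, 0.004, 0, 0], [-0.03, 0.004, 0, 0], [-0.03, 0.004, 0, 0]],
  ],
)

```text
clock: 10.1
eef_pos: [0.3869, -0.0881, 0.1518]
tool_rot: [0.719, 0.694, -0.021, -0.011]
ft_force: [0.5, 0.1, -1.9]
grip_width: 0.0326
```

```bash
python3 g.py [.437,-.2634,.165]
```

```text
10.1 eef [ 0.3869 -0.0881  0.1518] x-angle 87.97 tilt 2.67 tool delta [-0.1736  0.0557 -0.0131] F [ 0.53  0.11 -1.87] w 0.032638126825124146
```

send_rows(
  increments=[
    [[-0.02, 0.008, 0, 0], [-0.02, 0.008, 0, 0], [-0.02, 0.008, 0, 0], [-0.02, 0.008, 0, 0.3], [-0.02, 0.006, 0, 0.3], [-0.015, 0.004, 0, 0.3], [-0.01, 0.002, 0, 0.3], [0, 0, 0, 0]],
  ],
)

```text
clock: 10.9
eef_pos: [0.4171, -0.2177, 0.1434]
tool_rot: [0.728, 0.684, -0.023, -0.018]
ft_force: [-0.5, 0.0, -1.5]
grip_width: 0.0324
```

```bash
cat >> g.py <<'E'
print('zaxis',M[:,2].round(4))
E
python3 g.py [.437,-.2634,.065]
python3 - <<'E'
from h import *
c=shot('side','s6.png')
c=shot('top','t6.png')
E
```

```text
10.9 eef [ 0.4171 -0.2177  0.1434] x-angle 86.44 tilt 3.4 tool delta [-0.0437  0.0273  0.0773] F [-0.47  0.01 -1.54] w 0.03244980217588542
zaxis [-0.0591 -0.0057 -0.9982]
```

View pics/s6.png

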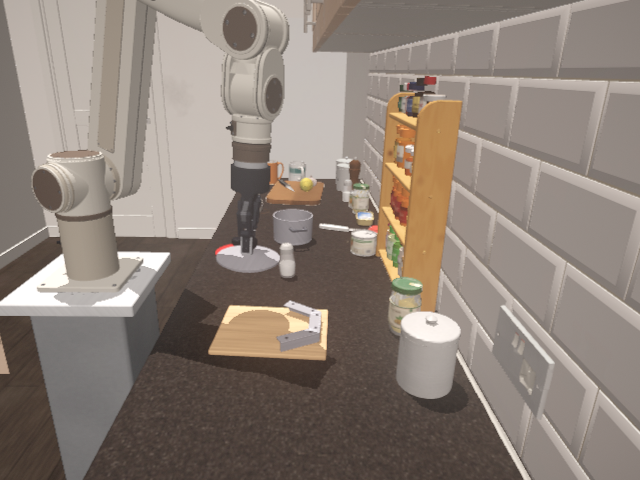

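View pics/t6.png

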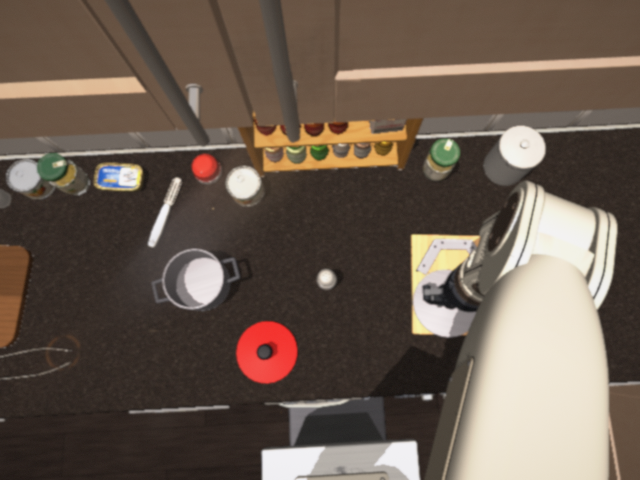

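The lid is held over the board, lid centre around (448,302) in the top view. The tool has picked up about 3.4° of tilt, about the jaw axis, so the lid can level itself as it touches down. Moving over the target.

send_rows(
  increments=[
    [[-0.008, 0.005, 0.004, 0.3], [-0.01, 0.006, 0.006, 0.3], [-0.01, 0.006, 0.006, 0.3], [-0.008, 0.004, 0.006, 0], [-0.004, 0.002, 0.006, 0], [0, 0, 0.006, 0], [0, 0, 0, 0], [0, 0, 0, 0]],
  ],
)

```text
clock: 11.8
eef_pos: [0.4361, -0.2598, 0.1044]
tool_rot: [0.733, 0.68, -0.024, -0.019]
ft_force: [0.9, -0.8, -1.7]
grip_width: 0.0322
```

```bash
python3 g.py [.437,-.2634,.02]
```

```text
11.8 eef [ 0.4361 -0.2598  0.1044] x-angle 85.69 tilt 3.5 tool delta [-0.0029  0.0063  0.0842] F [ 0.95 -0.78 -1.69] w 0.03217835106498146
zaxis [-0.061  -0.0035 -0.9981]
```

send_rows(
  increments=[
    [[0, 0.001, 0.005, 0], [-0.001, 0.001, 0.01, 0], [-0.001, 0.001, 0.012, 0], [0, 0.001, 0.012, 0], [0, 0.001, 0.01, 0], [0, 0, 0.006, 0], [0, 0, 0.002, 0], [0, 0, 0, 0]],
  ],
)

```text
clock: 12.6
eef_pos: [0.437, -0.2615, 0.0421]
tool_rot: [0.732, 0.68, -0.024, -0.02]
ft_force: [-0.3, 0.1, -2.2]
grip_width: 0.0325
```

```bash
python3 g.py [.437,-.2634,.02]
python3 - <<'E'
from h import *
for n in ['side','wrist']:
    c=shot(n,n[0]+'7.png');P=pts(c);z=P[...,2]
    d=np.hypot(P[...,0]-.437,P[...,1]+.2634)
    m=(d<.09)&(z>.035)&(z<.07)&(c['image'].min(-1)>110)
    Q=P[m];print(n,len(Q),Q.min(0).round(4),Q.max(0).round(4),((Q.min(0)+Q.max(0))/2).round(4))
    A=np.c_[Q[:,:2]-[.437,-.263],np.ones(len(Q))];
c=dict(np.load('pics/s7.npz'));cv2.imwrite('pics/s7c.png',cv2.resize(c['image'][220:370,190:350],None,fx=4.8,fy=4)[:,:,::-1])
E
```

```text
12.6 eef [ 0.437  -0.2615  0.0421] x-angle 85.77 tilt 3.53 tool delta [-0.0018  0.0015  0.0221] F [-0.26  0.08 -2.2 ] w 0.03254628607308951
zaxis [-0.0616 -0.0031 -0.9981]
side 1552 [ 0.3756 -0.3301  0.0354] [ 0.5009 -0.202   0.0697] [ 0.4383 -0.266   0.0526]
wrist 39119 [ 0.374  -0.3259  0.0401] [ 0.5014 -0.1986  0.0696] [ 0.4377 -0.2623  0.0548]
```

View pics/s7c.png

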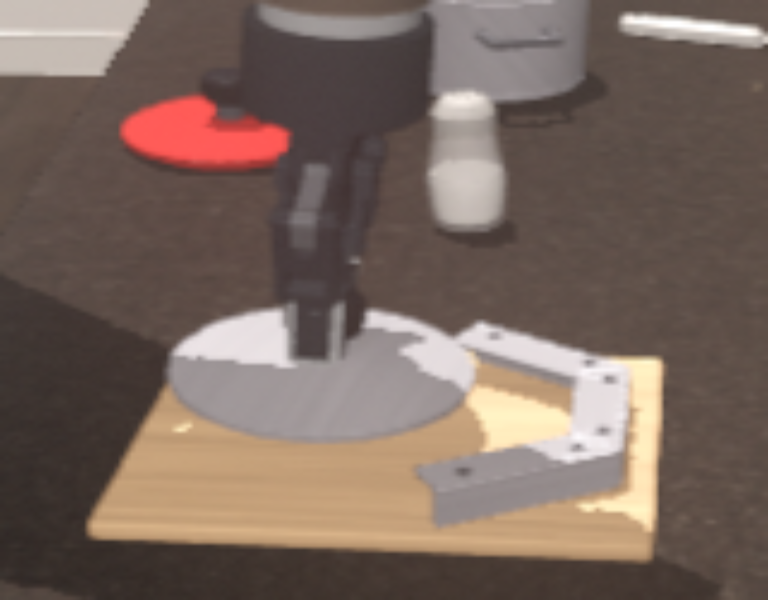

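View pics/w7.png

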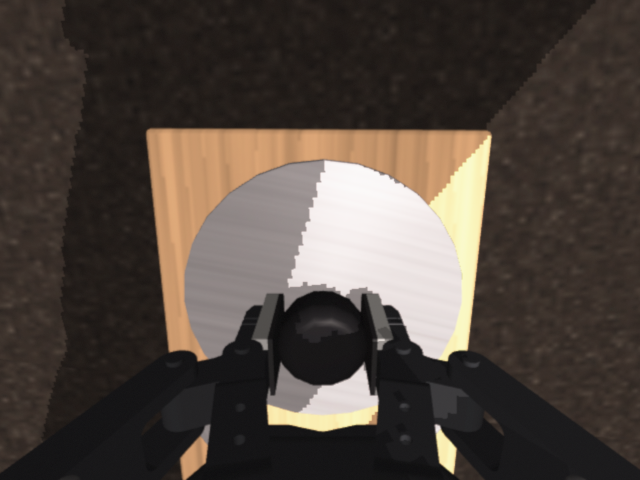

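The lid centre is at (0.438,-0.264) in both views, about 57 mm before the pocket and clear of the lip. In the wrist view the board surrounds it evenly. Lowering gently.

send_rows(
  increments=[
    [[0, 0, 0.003, 0], [0, 0, 0.004, 0], [0, 0, 0.004, 0], [0, 0, 0.004, 0], [0, 0, 0.003, 0], [0, 0, 0.001, 0], [0, 0, 0, 0], [0, 0, 0, 0]],
  ],
)

```text
clock: 13.5
eef_pos: [0.4373, -0.2624, 0.0234]
tool_rot: [0.733, 0.68, -0.023, -0.018]
ft_force: [-0.5, -0.0, -2.3]
grip_width: 0.0324
```

```bash
python3 g.py [.437,-.2634,.018]
```

```text
13.5 eef [ 0.4373 -0.2624  0.0234] x-angle 85.76 tilt 3.34 tool delta [-0.0009  0.0001  0.0054] F [-0.48 -0.03 -2.3 ] w 0.03235691960489426
zaxis [-0.058  -0.0051 -0.9983]
```

send_rows(
  increments=[
    [[0, 0, 0.001, 0], [0, 0, 0.001, 0], [0, 0, 0.001, 0], [0, 0, 0.001, 0], [0, 0, 0.001, 0], [0, 0, 0, 0], [0, 0, 0, 0], [0, 0, 0, 0]],
  ],
)

```text
clock: 14.3
eef_pos: [0.4374, -0.2628, 0.0201]
tool_rot: [0.733, 0.68, -0.023, -0.017]
ft_force: [-1.6, 1.2, 0.4]
grip_width: 0.032
```

```bash
python3 g.py [.437,-.2634,.018]
```

```text
14.3 eef [ 0.4374 -0.2628  0.0201] x-angle 85.77 tilt 3.24 tool delta [-0.0006 -0.0003  0.0021] F [-1.61  1.18  0.4 ] w 0.0319850930229037
zaxis [-0.0561 -0.0061 -0.9984]
```

Contact begins: fz went from -2.3 to +0.4. A few more 1 mm steps.

send_rows(
  increments=[
    [[0, 0, 0.001, 0], [0, 0, 0.001, 0], [0, 0, 0.001, 0], [0, 0, 0.001, 0], [0, 0, 0.0, 0], [0, 0, 0, 0], [0, 0, 0, 0], [0, 0, 0, 0]],
  ],
)

```text
clock: 15.1
eef_pos: [0.4372, -0.2629, 0.0195]
tool_rot: [0.732, 0.68, -0.022, -0.016]
ft_force: [-2.2, 0.7, 3.2]
grip_width: 0.0325
```

```bash
python3 g.py [.437,-.2634,.018]
```

```text
15.1 eef [ 0.4372 -0.2629  0.0195] x-angle 85.79 tilt 3.14 tool delta [-0.0005 -0.0001  0.0015] F [-2.2   0.74  3.22] w 0.03249031779190871
zaxis [-0.0544 -0.0066 -0.9985]
```

send_rows(
  increments=[
    [[0, 0, 0.002, 0], [0, 0, 0.002, 0], [0, 0, 0.002, 0], [0, 0, 0.002, 0], [0, 0, 0.0, 0], [0, 0, 0, 0], [0, 0, 0, 0], [0, 0, 0, 0]],
  ],
)

```text
clock: 15.9
eef_pos: [0.437, -0.2635, 0.0184]
tool_rot: [0.733, 0.68, -0.022, -0.014]
ft_force: [-1.6, 0.7, 2.8]
grip_width: 0.0326
```

```bash
python3 g.py [.437,-.2634,.018]
python3 - <<'E'
from h import *
c=shot('side','s8.png');cv2.imwrite('pics/s8c.png',cv2.resize(c['image'][220:370,190:350],None,fx=4.8,fy=4)[:,:,::-1])
E
```

```text
15.9 eef [ 0.437  -0.2635  0.0184] x-angle 85.73 tilt 3.0 tool delta [ 0.0001 -0.      0.0004] F [-1.63  0.66  2.79] w 0.03258557288762563
zaxis [-0.0515 -0.0089 -0.9986]
```

View pics/s8c.png

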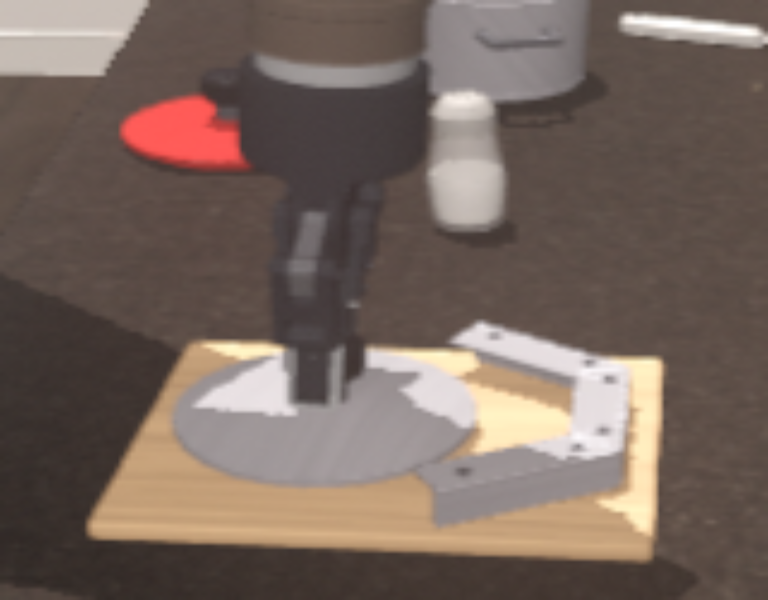

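The lid is on the board, clear of the lip ends. Releasing.

send_rows(
  increments=[
    [[0, 0, 0, 0], [0, 0, 0, 0], [0, 0, 0, 0], [0, 0, 0, 0], [0, 0, 0, 0], [0, 0, 0, 0], [0, 0, 0, 0], [0, 0, 0, 0]],
  ],
  hand=-1,
)

```text
clock: 16.75
eef_pos: [0.4373, -0.264, 0.0168]
tool_rot: [0.733, 0.68, -0.022, -0.014]
ft_force: [-0.3, -0.6, -0.4]
grip_width: 0.0853
```

send_rows(
  increments=[
    [[0, 0, 0, 0], [0, 0, -0.005, 0], [0, 0, -0.01, 0], [0, 0, -0.015, 0], [0, 0, -0.015, 0], [0, 0, -0.01, 0], [0, 0, -0.005, 0], [0, 0, 0, 0]],
  ],
)

```text
clock: 17.55
eef_pos: [0.4412, -0.2637, 0.0824]
tool_rot: [0.733, 0.68, -0.022, -0.013]
ft_force: [0.3, 0.1, 0.4]
grip_width: 0.0854
```

```bash
python3 g.py [.437,-.2634,.018]
cat > m.py <<'E'
from h import *
import sys
t=sys.argv[1]
for n in ['side','wrist']:
    c=shot(n,n[0]+t+'.png');P=pts(c);z=P[...,2]
    d=np.hypot(P[...,0]-.46,P[...,1]+.265)
    m=(d<.12)&(z>.0165)&(z<.024)&(c['image'].min(-1)>60)&(np.ptp(c['image'].astype(int),axis=2)<25)
    Q=P[m];print(n,len(Q),Q.min(0).round(4),Q.max(0).round(4),((Q.min(0)+Q.max(0))/2).round(4))
    m=(d<.12)&(z>.052)&(z<.066)&(c['image'].max(-1)<90)
    Q=P[m];
    if len(Q): print(' knob',len(Q),Q.min(0).round(4),Q.max(0).round(4),((Q.min(0)+Q.max(0))/2).round(4))
    if n=='side':cv2.imwrite('pics/s'+t+'c.png',cv2.resize(c['image'][220:370,190:350],None,fx=4.8,fy=4)[:,:,::-1])
E
python3 m.py 9
```

```text
17.55 eef [ 0.4412 -0.2637  0.0824] x-angle 85.71 tilt 2.95 tool delta [ 0.0009 -0.001   0.0645] F [0.31 0.1  0.4 ] w 0.0854263529205002
zaxis [-0.0504 -0.0104 -0.9987]
side 1227 [ 0.377  -0.3526  0.0165] [ 0.5597 -0.2068  0.024 ] [ 0.4684 -0.2797  0.0203]
 knob 138 [ 0.4248 -0.2836  0.0525] [ 0.4549 -0.2532  0.0628] [ 0.4398 -0.2684  0.0577]
wrist 19809 [ 0.375  -0.3272  0.0184] [ 0.5012 -0.2011  0.024 ] [ 0.4381 -0.2641  0.0212]
 knob 3008 [ 0.4216 -0.2807  0.052 ] [ 0.4545 -0.2478  0.0638] [ 0.4381 -0.2643  0.0579]
```

View pics/s9c.png

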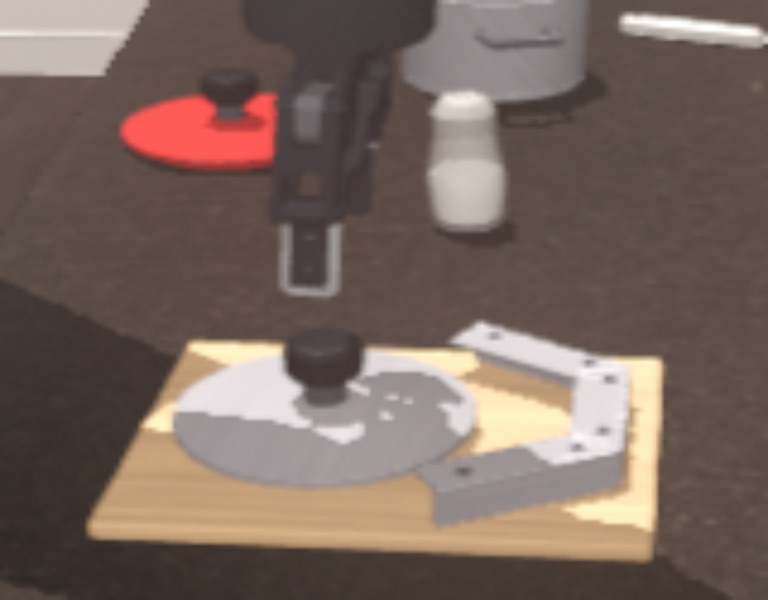

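View pics/w9.png

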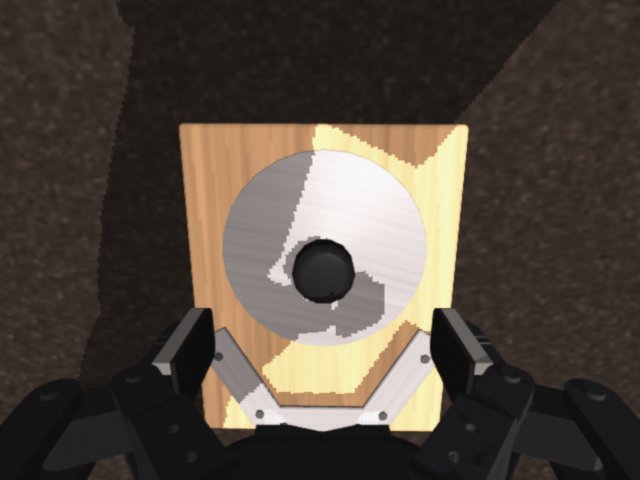

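The lid stands flat and released at (0.438,-0.264), z as it should be. The lip piece shows in the wrist view at about (320,415). I'll refine the pocket from this view.

```bash
python3 - <<'E'
from h import *
c=dict(np.load('pics/w9.npz'));P=pts(c);z=P[...,2]
K=c['camera_matrix'];Rm=R.from_quat(c['rotation']).as_matrix()
def ray(u,v,h):
    d=Rm@np.array([(u-K[0,2])/K[0,0],(v-K[1,2])/K[1,1],1]);return c['eye']+d*(h-c['eye'][2])/d[2]
a=ray(180.5,124,.01);b=ray(468.5,125,.01);print('near corners',a.round(4),b.round(4),np.linalg.norm(a-b))
e=(b-a)/np.linalg.norm(b-a); 
x=np.array([-e[1],e[0],0]); x=x if x[0]>0 else -x
print('yaw',np.degrees(np.arctan2(x[1],x[0])),'pocket',(a+b)/2+x*.135)
# lip inner edge front, screws
for uv in [(277,407),(368,407),(218,356),(424,358),(260,414),(383,415)]: print(uv,ray(*uv,.031).round(4),P[uv[1],uv[0]].round(4))
E
python3 g.py [.40,-.2613,.06]
```

```text
near corners [ 0.3539 -0.3442  0.01  ] [ 0.3675 -0.1726  0.01  ] 0.17213857327789142
yaw -4.503813065412271 pocket [ 0.49527899 -0.26900655  0.01      ]
(277, 407) [ 0.539  -0.3027  0.031 ] [ 0.5395 -0.3029  0.0303]
(368, 407) [ 0.5429 -0.2422  0.031 ] [ 0.5431 -0.2422  0.0308]
(218, 356) [ 0.4983 -0.3366  0.031 ] [ 0.4976 -0.3361  0.0322]
(424, 358) [ 0.5086 -0.205   0.031 ] [ 0.508  -0.2053  0.0319]
(260, 414) [ 0.5437 -0.3147  0.031 ] [ 0.5432 -0.3145  0.0317]
(383, 415) [ 0.5498 -0.2325  0.031 ] [ 0.5494 -0.2326  0.0315]
17.65 eef [ 0.4405 -0.2633  0.0813] x-angle 85.71 tilt 3.03 tool delta [-0.0007 -0.0394  0.0234] F [-0.15 -0.68 -0.07] w 0.08545923448945644
zaxis [-0.0521 -0.0095 -0.9986]
```

send_rows(
  increments=[
    [[0, -0.008, 0, 0], [0, -0.01, 0, 0], [0, -0.01, 0, 0], [0, -0.01, 0, 0], [0, -0.008, 0, 0], [0, -0.003, 0, 0], [0, 0, 0, 0], [0, 0, 0, 0]],
  ],
  hand=0.65,
)

```text
clock: 18.45
eef_pos: [0.384, -0.258, 0.0818]
tool_rot: [0.733, 0.679, -0.023, -0.017]
ft_force: [0.2, 0.8, 0.1]
grip_width: 0.0149
```

```bash
python3 g.py [.389,-.2613,.027]
```

```text
18.45 eef [ 0.384  -0.258   0.0818] x-angle 85.64 tilt 3.31 tool delta [-0.0023  0.0083  0.0545] F [0.16 0.8  0.06] w 0.014937343796646987
zaxis [-0.0575 -0.0064 -0.9983]
```

send_rows(
  increments=[
    [[-0.001, 0.001, 0.006, 0], [-0.001, 0.002, 0.01, 0], [-0.001, 0.002, 0.01, 0], [0, 0.001, 0.01, 0], [0, 0, 0.008, 0], [0, 0, 0.004, 0], [0, 0, 0.001, 0], [0, 0, 0, 0]],
  ],
)

```text
clock: 19.25
eef_pos: [0.3877, -0.2617, 0.0265]
tool_rot: [0.733, 0.68, -0.023, -0.018]
ft_force: [-0.6, 0.0, -0.6]
grip_width: 0.0152
```

```bash
python3 g.py [.389,-.2613,.027]; python3 m.py 10
```

```text
19.25 eef [ 0.3877 -0.2617  0.0265] x-angle 85.7 tilt 3.4 tool delta [ 0.0005  0.0012 -0.0006] F [-0.62  0.04 -0.58] w 0.015179007607459938
zaxis [-0.0592 -0.0051 -0.9982]
side 1195 [ 0.3765 -0.3527  0.0166] [ 0.5598 -0.2044  0.024 ] [ 0.4682 -0.2786  0.0203]
 knob 208 [ 0.3815 -0.2866  0.0522] [ 0.4547 -0.2507  0.0658] [ 0.4181 -0.2686  0.059 ]
wrist 10018 [ 0.3744 -0.345   0.0167] [ 0.5039 -0.1945  0.024 ] [ 0.4392 -0.2697  0.0203]
 knob 2764 [ 0.3762 -0.2831  0.052 ] [ 0.431 -0.241  0.066] [ 0.4036 -0.2621  0.059 ]
```

View pics/s10c.png

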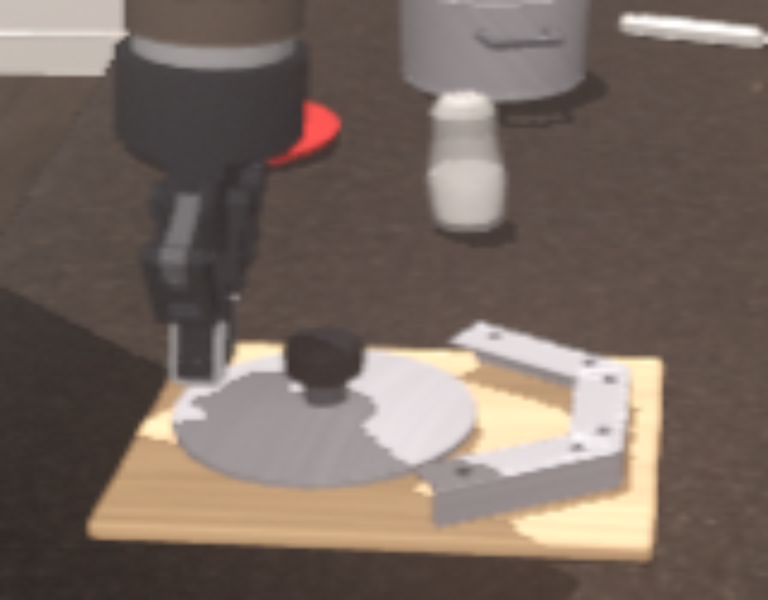

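View pics/w10.png

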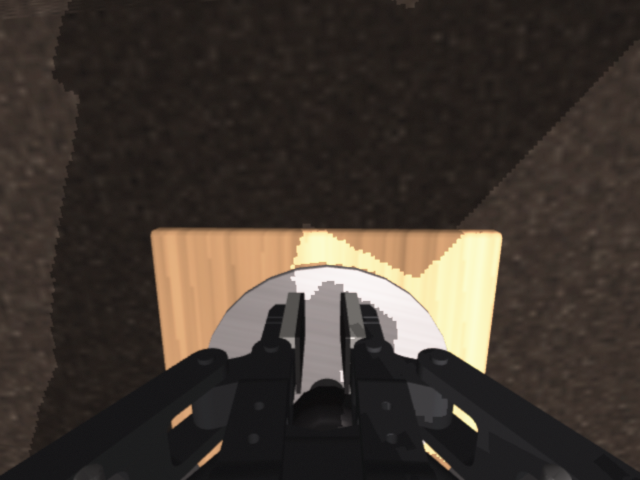

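Finger gap straddles the knob line, tips at about knob-middle height, behind it. Now a slow push in +x.

send_rows(
  increments=[
    [[0, 0.004, 0, 0], [0, 0.005, 0, 0], [0, 0.005, 0, 0], [0, 0.004, 0, 0], [0, 0.004, 0, 0], [0, 0.004, 0, 0], [0, 0.004, 0, 0], [0, 0.004, 0, 0]],
  ],
)

```text
clock: 20.15
eef_pos: [0.4241, -0.2648, 0.0262]
tool_rot: [0.733, 0.68, -0.024, -0.018]
ft_force: [-1.4, 0.7, 1.6]
grip_width: 0.0149
```

```bash
python3 g.py [.466,-.2673,.027]
```

```text
20.15 eef [ 0.4241 -0.2648  0.0262] x-angle 85.69 tilt 3.41 tool delta [ 0.0006  0.0419 -0.0033] F [-1.42  0.65  1.64] w 0.014883944732745636
zaxis [-0.0591 -0.0066 -0.9982]
```

send_rows(
  increments=[
    [[0, 0.004, 0, 0], [0, 0.004, 0, 0], [0, 0.004, -0.001, 0], [0, 0.004, 0, 0], [0, 0.004, 0, 0], [0, 0.004, 0, 0], [0, 0.001, 0, 0], [0, 0, 0, 0]],
  ],
)

```text
clock: 20.95
eef_pos: [0.4514, -0.2669, 0.0255]
tool_rot: [0.733, 0.68, -0.024, -0.018]
ft_force: [-1.7, 0.7, 1.2]
grip_width: 0.0149
```

```bash
python3 g.py [.466,-.2673,.027]; python3 m.py 11
```

```text
20.95 eef [ 0.4514 -0.2669  0.0255] x-angle 85.7 tilt 3.45 tool delta [ 0.0006  0.0145 -0.0024] F [-1.68  0.73  1.25] w 0.014902667739968256
zaxis [-0.0599 -0.0066 -0.9982]
side 1004 [ 0.4164 -0.3524  0.0165] [ 0.5617 -0.2125  0.024 ] [ 0.489  -0.2824  0.0202]
 knob 187 [ 0.4467 -0.2919  0.0521] [ 0.4931 -0.2588  0.0653] [ 0.4699 -0.2754  0.0587]
wrist 18523 [ 0.4146 -0.3325  0.017 ] [ 0.5277 -0.2062  0.024 ] [ 0.4712 -0.2694  0.0205]
 knob 4633 [ 0.4397 -0.288   0.052 ] [ 0.492 -0.246  0.066] [ 0.4658 -0.267   0.059 ]
```

View pics/s11c.png

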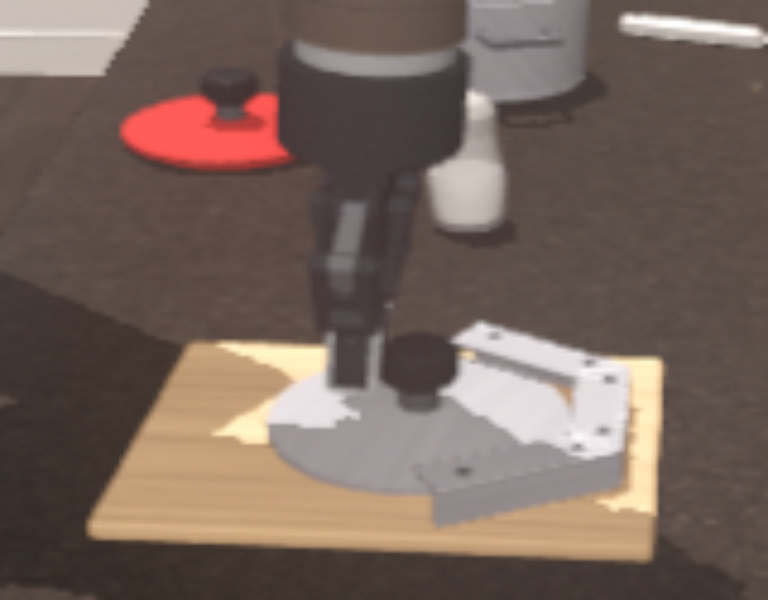

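The lid is under the lip with its centre at about x=0.4785, so roughly 16 mm to go. Continuing more slowly.

send_rows(
  increments=[
    [[0, 0.002, 0, 0], [0, 0.003, 0, 0], [0, 0.003, -0.001, 0], [0, 0.003, 0, 0], [0, 0.002, 0, 0], [0, 0.001, 0, 0], [0, 0, 0, 0], [0, 0, 0, 0]],
  ],
)

```text
clock: 21.85
eef_pos: [0.4663, -0.268, 0.0257]
tool_rot: [0.733, 0.68, -0.024, -0.018]
ft_force: [-1.8, -0.4, 2.1]
grip_width: 0.0151
```

```bash
python3 g.py [.466,-.2673,.027]; python3 m.py 12
```

```text
21.85 eef [ 0.4663 -0.268   0.0257] x-angle 85.68 tilt 3.45 tool delta [ 0.0007 -0.0004 -0.0012] F [-1.79 -0.44  2.08] w 0.01507826590376177
zaxis [-0.0599 -0.0066 -0.9982]
side 776 [ 0.4309 -0.355   0.0165] [ 0.5617 -0.2126  0.024 ] [ 0.4963 -0.2838  0.0203]
 knob 186 [ 0.4603 -0.2923  0.0521] [ 0.5089 -0.2552  0.0657] [ 0.4846 -0.2737  0.0589]
wrist 18611 [ 0.4295 -0.3497  0.0167] [ 0.5423 -0.1897  0.024 ] [ 0.4859 -0.2697  0.0204]
 knob 4584 [ 0.455  -0.2892  0.052 ] [ 0.5069 -0.2472  0.066 ] [ 0.4809 -0.2682  0.059 ]
```

send_rows(
  increments=[
    [[0, 0.001, 0, 0], [0, 0.001, 0, 0], [0, 0.001, 0, 0], [0, 0.001, 0, 0], [0, 0, 0, 0], [0, 0, 0, 0], [0, 0, 0, 0], [0, 0, 0, 0]],
  ],
)

```text
clock: 22.75
eef_pos: [0.4695, -0.2683, 0.0257]
tool_rot: [0.733, 0.679, -0.025, -0.019]
ft_force: [-3.3, 0.5, 2.8]
grip_width: 0.0149
```

```bash
python3 g.py [.466,-.2673,.027]
```

```text
22.75 eef [ 0.4695 -0.2683  0.0257] x-angle 85.65 tilt 3.54 tool delta [ 0.0007 -0.0036 -0.0011] F [-3.35  0.49  2.78] w 0.014901030625155638
zaxis [-0.0614 -0.0064 -0.9981]
```

send_rows(
  increments=[
    [[0, 0.001, 0, 0], [0, 0.0015, 0, 0], [0, 0.0015, 0, 0], [0, 0.0015, 0, 0], [0, 0.001, 0, 0], [0, 0, 0, 0], [0, 0, 0, 0], [0, 0, 0, 0]],
  ],
)

```text
clock: 23.55
eef_pos: [0.4692, -0.2682, 0.0256]
tool_rot: [0.734, 0.679, -0.029, -0.023]
ft_force: [-3.0, 0.8, 3.0]
grip_width: 0.015
```

```bash
python3 g.py [.466,-.2673,.027]; python3 m.py 13
```

```text
23.55 eef [ 0.4692 -0.2682  0.0256] x-angle 85.56 tilt 4.29 tool delta [ 0.0007 -0.0033 -0.0012] F [-2.99  0.85  3.01] w 0.014997324413307304
zaxis [-0.0745 -0.0056 -0.9972]
side 744 [ 0.4348 -0.3536  0.0165] [ 0.5617 -0.2147  0.024 ] [ 0.4982 -0.2842  0.0203]
 knob 179 [ 0.4643 -0.2938  0.0521] [ 0.5109 -0.2609  0.0658] [ 0.4876 -0.2773  0.059 ]
wrist 18307 [ 0.4327 -0.35    0.0165] [ 0.5441 -0.1895  0.024 ] [ 0.4884 -0.2697  0.0203]
 knob 4689 [ 0.4579 -0.2895  0.052 ] [ 0.5102 -0.2475  0.066 ] [ 0.4841 -0.2685  0.059 ]
```

View pics/w13.png

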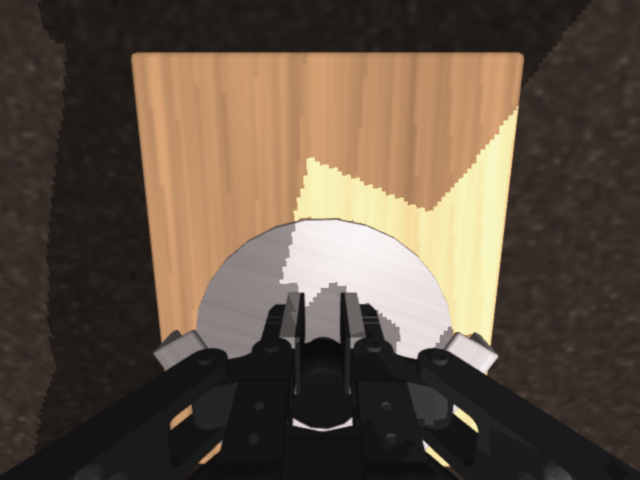

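The TCP stalled at 0.469 while the tool began to tilt, so the lid is against the wall, with its centre at about x=0.496. I'll back off, rise and check.

send_rows(
  increments=[
    [[0, -0.003, 0, 0], [0, -0.006, 0, 0], [0, -0.01, -0.002, 0], [0, -0.01, -0.005, 0], [0, -0.01, -0.015, 0], [0, -0.005, -0.025, 0], [0, 0, -0.025, 0], [0, 0, -0.015, 0]],
  ],
)

```text
clock: 24.45
eef_pos: [0.4267, -0.2626, 0.1169]
tool_rot: [0.734, 0.679, -0.028, -0.024]
ft_force: [-0.1, -0.1, 0.6]
grip_width: 0.015
```

send_rows(
  increments=[
    [[0, 0, -0.015, 0], [0, 0, -0.015, 0], [0, 0, -0.01, 0], [0, 0, -0.01, 0], [0, 0, 0, 0], [0, 0, 0, 0], [0, 0, 0, 0], [0, 0, 0, 0]],
  ],
)

```text
clock: 25.25
eef_pos: [0.4281, -0.2626, 0.1723]
tool_rot: [0.734, 0.678, -0.027, -0.022]
ft_force: [-0.4, -0.3, 0.3]
grip_width: 0.0147
```

```bash
python3 m.py 14
python3 - <<'E'
from h import *
c=shot('top','t14.png')
c=dict(np.load('pics/w14.npz'));P=pts(c);z=P[...,2]
K=c['camera_matrix'];Rm=R.from_quat(c['rotation']).as_matrix()
g=cv2.cvtColor(c['image'],cv2.COLOR_RGB2GRAY)
m=(z>.0165)&(z<.024)&(np.hypot(P[...,0]-.495,P[...,1]+.269)<.075);Q=P[m]
A=np.c_[Q[:,:2],np.ones(len(Q))]
print(bot.get_obs()['eef_pos'],bot.get_obs()['ft_force'])
c=dict(np.load('pics/top0.npz'));P0=pts(c);c=dict(np.load('pics/t14.npz'));P1=pts(c)
for n,s in dict(salt=(326,279),tin=(244,183),jar=(441,150)).items(): print(n,(P1-P0)[s[1],s[0]].round(3))
E
```

```text
side 793 [ 0.4346 -0.3529  0.0165] [ 0.5597 -0.2143  0.024 ] [ 0.4971 -0.2836  0.0202]
 knob 62 [ 0.483  -0.2903  0.0524] [ 0.5108 -0.2657  0.0618] [ 0.4969 -0.278   0.0571]
wrist 5721 [ 0.4326 -0.3491  0.0168] [ 0.5467 -0.1911  0.024 ] [ 0.4897 -0.2701  0.0204]
 knob 1150 [ 0.4795 -0.2836  0.0521] [ 0.5104 -0.2556  0.0634] [ 0.495  -0.2696  0.0577]
[ 0.4282875  -0.26261397  0.1724525 ] [0.03659609 0.04028667 0.38191813]
salt [-0.    -0.     0.001]
tin [ 0.     0.    -0.001]
jar [ 0.001 -0.    -0.001]
```

View pics/w14.png

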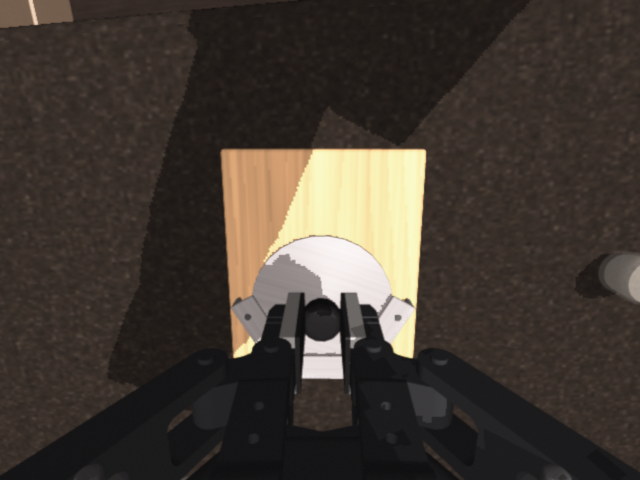

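View pics/s14c.png

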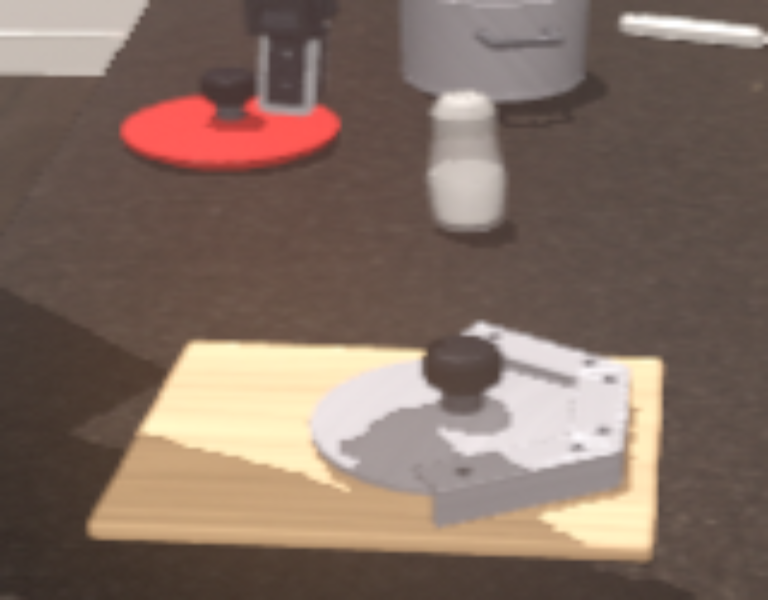

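View pics/t14.png

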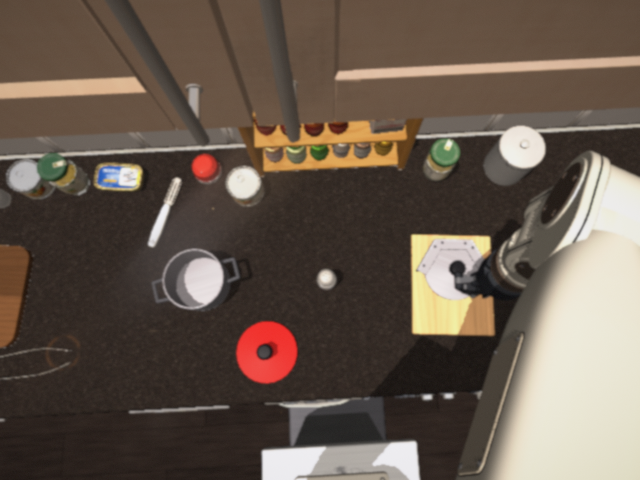

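Final views: the lid lies flat under the lip, knob at (460,365) in the side crop, centred at (0.495,-0.270). That is within 2 mm of the measured pocket, against both side walls and the front. The pot and bystanders have not moved, and the gripper is clear.

```bash
python3 -c "
from workcell import order
print(order.job_done())"
```

```text
the job is handed in; nothing more can be done
None
```

The lid is home in the pocket and the job is handed in, at about 25 s on the robot's clock. I lifted the lid off the pot by its knob and set it flat on the open board about 57 mm before the pocket. I let it go there, then pushed it by the knob under the lip until it stopped against the wall. The wrist-force components I read while pushing stayed under about 4 N.

**Last checks:**
- **Lid:** it lies flat under the lip, with its centre at about (0.495, -0.270). That is within about 2 mm of where I measured the pocket.
- **Bystanders:** the salt, tin and jar shifted by 1 mm or less in the top camera's depth.
- **Pot:** it looks unmoved in the top and side pictures, but I did not measure its shift.
- **Gripper:** it is clear of everything.

**What disagreed or went wrong:**
- **Fingertip position:** in the pictures the fingertips stand about 19 mm behind the reported tool point, not 11 mm ahead of it. My first grip therefore closed above the knob without touching it. I measured the tips and the second grip held.
- **Tool tilt:** the tool tilted by about 3 to 4° as it crossed to the rest and pushed, which the moves cannot correct. The lid still settled flat when released.

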